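# Lid a refilled fixings tin with its nested lids and take the outer lid back in hand

### The job

The tin of bolts has been refilled: pick up its two nested lids as one by the orange inner lid's lugs, lower them square onto the full tin and press gently until you feel the inner lid stop, fully home. Then let go, lift off the blue outer lid alone by its knob, leaving the inner lid shut on the tin, and finish while holding the outer lid level and still about a hand's breadth straight above the tin, ready for its new label. Do not part the lids before the inner one is home, leave the tin where it stands, and do not disturb the empty tin, carton or wrench.

Things in the scene. Friction and masses are not known exactly. Their poses are not given: they have to be found in the camera images.
- inner_lid: Orange plastic inner lid, round, about 50 g; starts standing on the bench inside the outer lid. Origin: centre of its plug's underside, z up. Plug z 0 to 14, diameter 41, tapering to 33 over its lowest 6 mm. Flange z 14 to 24, diameter 52; the outer lid lies loose on its flat top. Two lugs stick out of the flange along +y and -y. Home on the tin, its origin is 68 mm above the tin's.
- lugs (a point): Point midway between the inner lid's two orange lugs (19 mm above its origin; same axes). They reach out through the outer lid's slots along +y and -y: each 20 wide, 10 high (5 above and below this point), flat upright end faces at y = +33 and -33, 66 mm across. Pinched there, one finger on each lug, the pair lifts together, the outer lid riding along.
- outer_lid: Blue steel outer lid, about 80 g, round cap of diameter 59, loose over the inner lid. Origin: centre of its deck's underside, 24 mm above the inner lid's origin when nested; z up. Deck z 0 to 4. Skirt of inside diameter 55 hangs to z -14, with slots 28 wide, open below, at +y and -y for the lugs. Knob on top. Nothing locks it to the inner lid.
- knob (a point): Middle of the outer lid's black knob, an upright cylinder of diameter 18, 25 high (12.5 above and below this point), standing on the blue deck; 16.5 mm above the outer lid's origin.
- tin: The full tin: round bright steel tin with grey band, loose on the bench, open, filled to about 60 mm with yellow-zinc bolts that show in its mouth; about 650 g. Origin: centre of its underside, z up. Body diameter 56 to z 70; neck of outside diameter 49 from z 73 to the rim at z 82.
- mouth (a point): Centre of the full tin's mouth, at rim height (82 mm above its origin). Mouth diameter 45: the plug of the inner lid enters with 2 mm to spare all round and its flange stops on the rim, at any turn; the outer lid's skirt passes 4 mm down outside the neck with 3 mm to spare.
- empty_tin: A second tin of the same shape and size but empty (bare grey metal inside, about 120 g), not to be lidded or moved. Origin: centre of its underside.
- carton: Closed brown carton of fixings, 70 (x) by 110 (y) by 55 high, loose, to be left alone. Origin: centre of its underside.
- wrench: Steel wrench lying flat beyond the work, along its x axis, about 160 mm long and under 15 high, loose, to be left alone.
Things that resemble listed ones, but are neither listed nor needed, are in the scene too. Of the things like the outer_lid, leave any that is pink; of the rest the smaller one is meant.

How it is judged:
By the outcome, as a careful person would: the job done as asked, in the order asked, and still so for the second after the job is handed in, while the arm keeps its last pose, push and grip.
It also fails if it takes over 61 s, if anything falls off the work surface, if the arm or the gripper's body presses on something with over 40 N, if the wrist force passes 120 N, or if a joint passes its speed limit or range.

### The arm

A 6-joint arm with a two-finger parallel gripper is mounted at the origin on the work surface. World frame = base frame: x ahead of the robot, y to its left, z up, the work surface at z = 0. Lengths are in m, angles in rad, forces in N, time in s.
With the tool pointing down it reaches from about 0.3 to 0.775 m from the base axis. Payload 14.6 kg.
Tool frame: the origin (TCP) lies at the very end of the fingers, on their centre line; the grasp point (between the pads) lies 19 mm behind it; z points along the fingers, y is the direction in which the jaws open and shut (so a half turn about z gives the same grasp; the last joint's range is limited). The gripper opens to 94 mm and grips with 3 to 60 N. Pads are 16 mm wide; open, the fingers measure 119 mm over their backs; the gripper's body (75 mm by 177 mm) begins 78 mm behind the grasp point.
Start: joints at [1.277, 0.3, 1.521, -0, 1.321, -0.067], TCP at [0.124, 0.536, 0.205] pointing down, gripper open.
Joint ranges: [-3.03, 3.03], [-0.79, 2.21], [0.23, 2.52], [-1.04, 4.18], [0, 3.07], [-2.55, 2.55]. Speed limits (rad/s): [2.22, 2.22, 2.57, 3.14, 3.14, 3.14].

### API

Orientations are given as [roll, pitch, yaw] about the fixed x, y, z axes, in that order (R = Rz(yaw) Ry(pitch) Rx(roll)).
In Python, from station import ctrl, eyes gives the robot as it stands.
- The arm moves only by the tool jog_arm, never from a script. Its argument "moves" is a list of rows, each a list of 3 entries, a list of its own where there are three numbers: the shift along the world's x, y, z in mm, then the turn, a rotation vector about the world's x, y, z in units of 5 degrees (1.0 is 5 degrees), then the finger opening in mm, from 0 to 94. In form: [[[tx, ty, tz], [wx, wy, wz], jaw], ...]. A call has 1 to 5 rows; each row is the pose to reach, as a shift and turn from the pose commanded when the call began; what a row does not reach only later rows make up. A row lasts 1/12 s, in which the tool goes at most 41.7 mm and 7.16 degrees, less where a joint would pass 70% of its speed; a pose out of reach is approached as far as the arm can. A call with a gripper value outside its range is refused whole. The fingers move at their own pace and stop on an object; "squeeze" is the grip in N (left out, the last holds). Time passes only in rows, so rows that repeat a pose let the fingers close. It gives the time, the measured TCP pose, the force and the opening at its end, in the units of the state.
- ctrl.get_obs(): the state, without advancing time (a new reading comes with each control period).
- eyes.camera(name): name is "scene" or "top" or "wrist"; returns a dict with "frame" (400x640x3 uint8, red, green, blue), "vertical_fov" (degrees; the focal length in pixels is half the picture's height over the tangent of half this angle, whatever the lens; pixels are square), "cx", "cy" (the principal point, pixels), "eye" and "attitude" of the camera in the world; the wrist camera has in their place "hand_eye" (4x4, takes a point from camera to tool coordinates, whose origin is the TCP and whose axes are the flange's). Camera axes: x right, y down, z forward; pixel columns grow to the right and rows downward; lengths in m; the calibration is good to about 2 mm. A picture is of the moment at which its call begins: read the wrist's pose just before it. There is no depth.
- ctrl.hand_in(): hands the job in, once; it reports no verdict.
The state is a dict: "time_s": time; "qpos": joint angles; "joint_vel": joint speeds; "tau": joint torques, N m; "ee_pos": TCP position; "eef_rot": TCP orientation; "force": force on the tool from outside, world axes, zero at the start; "moment": the same for the moment, N m; "grip_width": finger opening in m.
Only numpy, scipy, OpenCV 4.12 (cv2) and the standard library are available. Lean on these libraries where they do the work, as an engineer would, in place of code of your own. Each camera call takes 0.05 s, during which the arm holds its last target.

## Working session

There is one attempt and no reset: what is moved stays moved. The work goes in short steps, Python scripts to look and compute and a tool call to move; the robot and the scene stay as the last step left them, time stands still between calls to the robot, and variables do not carry over. Pictures are saved under pics/ and viewed, and the job is handed in when it is done.

Besides the shell and the picture viewer there is one more tool, called after "Call:" as name(argument=value, ...) on one line, values as JSON. jog_arm: Moves the arm, as the interface text tells. Its arguments: {"type":"object","properties":{"moves":{"type":"array","items":{"type":"array"}},"squeeze":{"type":"number"}},"required":["moves"]}

```bash
ls; mkdir -p pics
cat > h.py <<'E'
import sys; sys.path.insert(0,'.')
import numpy as np, cv2
from station import ctrl, eyes
E
python3 - <<'E'
from h import *
o=ctrl.get_obs(); print(o)
for n in ['scene','top','wrist']:
    c=eyes.camera(n); cv2.imwrite(f'pics/{n}0.png',c['frame'][:,:,::-1]); np.save(f'pics/{n}0.npy',c,allow_pickle=True)
    print(n,{k:v for k,v in c.items() if k!='frame'})
E
```

```text
pics
{'time_s': 0.0, 'qpos': array([ 1.27739857e+00,  3.00487712e-01,  1.52159609e+00,  1.33957402e-05,
        1.32071838e+00, -6.66084954e-02]), 'joint_vel': array([ 0.00117542,  0.00016588, -0.00184167,  0.00146598, -0.00092029,
        0.00138735]), 'tau': array([-1.95786786e-03, -5.31796038e+01, -3.52743423e+01,  7.07262894e-02,
        2.41380930e-02, -2.01233240e-05]), 'ee_pos': array([0.12359201, 0.53565209, 0.20487088]), 'eef_rot': array([-3.14038667e+00, -9.34514228e-05,  2.91480001e+00]), 'force': array([ 0.02858433, -0.9651119 , -0.17062096]), 'moment': array([0.02084899, 0.05945745, 0.03485494]), 'grip_width': 0.09403887251962136}
scene {'vertical_fov': 45.214911015529324, 'cx': 309.21972217026746, 'cy': 201.65448983910355, 'eye': array([ 0.93435082, -0.50752274,  0.88941325]), 'attitude': array([-2.50305992,  0.01823475,  0.52362452])}
top {'vertical_fov': 56.52072065972207, 'cx': 318.9981936915819, 'cy': 199.5089812409403, 'eye': array([0.53129496, 0.02438027, 0.8880492 ]), 'attitude': array([-3.03081425e+00,  2.16031472e-03, -1.54450851e+00])}
wrist {'vertical_fov': 60.988424184414804, 'cx': 315.2057087524356, 'cy': 199.72403673163882, 'hand_eye': array([[-6.27331560e-05, -9.67361169e-01, -2.53401590e-01,
         7.33397039e-02],
       [ 9.99999851e-01, -1.97934917e-04,  5.08052873e-04,
         6.55174400e-04],
       [-5.41627643e-04, -2.53401520e-01,  9.67361037e-01,
        -1.78814250e-01],
       [ 0.00000000e+00,  0.00000000e+00,  0.00000000e+00,
         1.00000000e+00]])}
```

View pics/scene0.png

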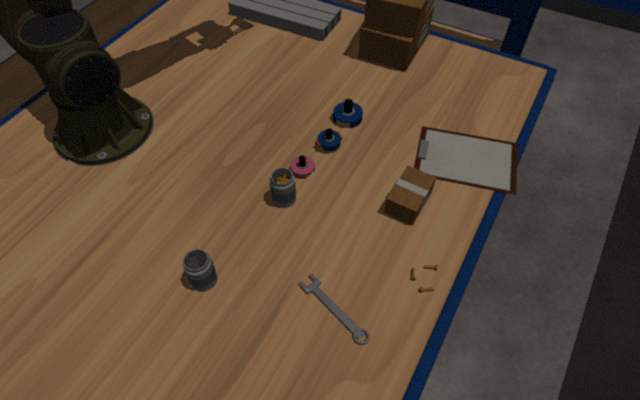

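View pics/top0.png

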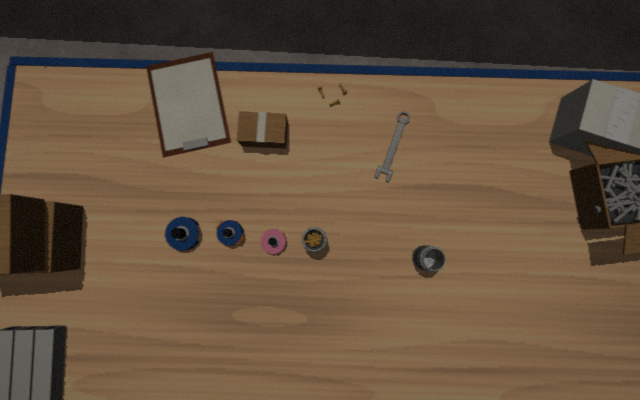

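View pics/wrist0.png

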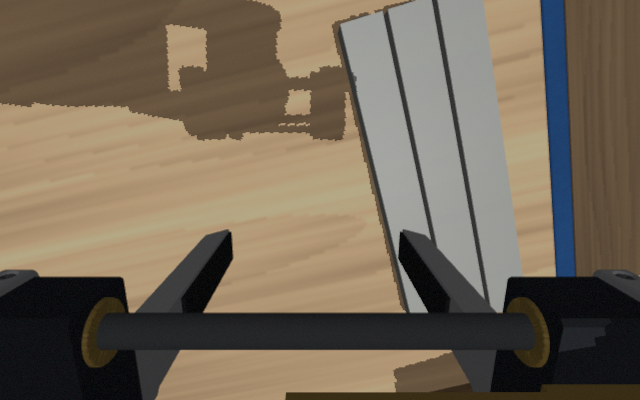

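The scene and top pictures show three lidded pairs: a large blue one (top 183,234; scene 348,113), a small blue one (top 230,233; scene 329,139) and a pink one (top 272,241; scene 302,165). Pink is excluded and the small blue is the smaller of the rest, so it is the one meant. The full tin, with yellow bolts, is at top (314,240) and the empty tin at top (429,259).

```bash
cat >> h.py <<'E'
from scipy.spatial.transform import Rotation as Rn
def cam(c,obs=None):
    f=200/np.tan(np.radians(c['vertical_fov'])/2)
    if 'eye' in c: return f,c['cx'],c['cy'],np.array(c['eye']),Rn.from_euler('xyz',c['attitude']).as_matrix()
    T=np.eye(4);T[:3,:3]=Rn.from_euler('xyz',obs['eef_rot']).as_matrix();T[:3,3]=obs['ee_pos'];T=T@c['hand_eye']
    return f,c['cx'],c['cy'],T[:3,3],T[:3,:3]
def ray(C,u,v):
    f,cx,cy,e,R=C; d=R@np.array([(u-cx)/f,(v-cy)/f,1.]); return e,d/np.linalg.norm(d)
def onz(C,u,v,z):
    e,d=ray(C,u,v); return e+d*(z-e[2])/d[2]
def proj(C,p):
    f,cx,cy,e,R=C; q=R.T@(np.array(p)-e); return cx+f*q[0]/q[2],cy+f*q[1]/q[2]
def tri(rs):
    A=0;b=0
    for e,d in rs:
        P=np.eye(3)-np.outer(d,d);A=A+P;b=b+P@e
    x=np.linalg.solve(A,b); return x,[np.linalg.norm((np.eye(3)-np.outer(d,d))@(x-e)) for e,d in rs]
E
python3 - <<'E'
from h import *
s=np.load('pics/scene0.npy',allow_pickle=True).item();t=np.load('pics/top0.npy',allow_pickle=True).item()
S=cam(s);T=cam(t)
for n,a,b in [('bigblue',(183,234),(348,113)),('blue',(230,233),(329,139)),('pink',(272,241),(302,165)),('tin',(314,240),(283,177)),('empty',(432,258),(197,257))]:
    print(n,tri([ray(T,*a),ray(S,*b)]),onz(T,*a,.03))
a=cv2.resize(s['frame'][90:220,240:400],None,fx=5,fy=4.6,interpolation=cv2.INTER_CUBIC)
a=cv2.resize(s['frame'][90:210,250:410],None,fx=5,fy=5,interpolation=cv2.INTER_CUBIC)
cv2.imwrite('pics/crop_s.png',np.clip(a[:,:,::-1]*1.8,0,255).astype(np.uint8))
a=cv2.resize(t['frame'][195:285,160:340],None,fx=4.4,fy=4.4,interpolation=cv2.INTER_CUBIC)
cv2.imwrite('pics/crop_t.png',np.clip(a[:,:,::-1]*1.8,0,255).astype(np.uint8))
E
```

```text
bigblue (array([0.53976542, 0.3449299 , 0.01625883]), [np.float64(0.0011163709253197338), np.float64(0.0011163709253200363)]) [0.53877397 0.3391434  0.03      ]
blue (array([0.54446746, 0.23332621, 0.02276889]), [np.float64(0.0005864829769826435), np.float64(0.0005864829769826809)]) [0.54389762 0.23121198 0.03      ]
pink (array([0.52680077, 0.13493136, 0.01422499]), [np.float64(0.0016615899654643745), np.float64(0.0016615899654642621)]) [0.52817318 0.13394045 0.03      ]
tin (array([0.53405692, 0.03791228, 0.07524167]), [np.float64(0.0014554540207134031), np.float64(0.0014554540207133214)]) [0.53298208 0.03774265 0.03      ]
empty (array([ 0.50026401, -0.21731196,  0.08265378]), [np.float64(0.0012511017780642993), np.float64(0.0012511017780644914)]) [ 0.49928234 -0.23223939  0.03      ]
```

View pics/crop_s.png

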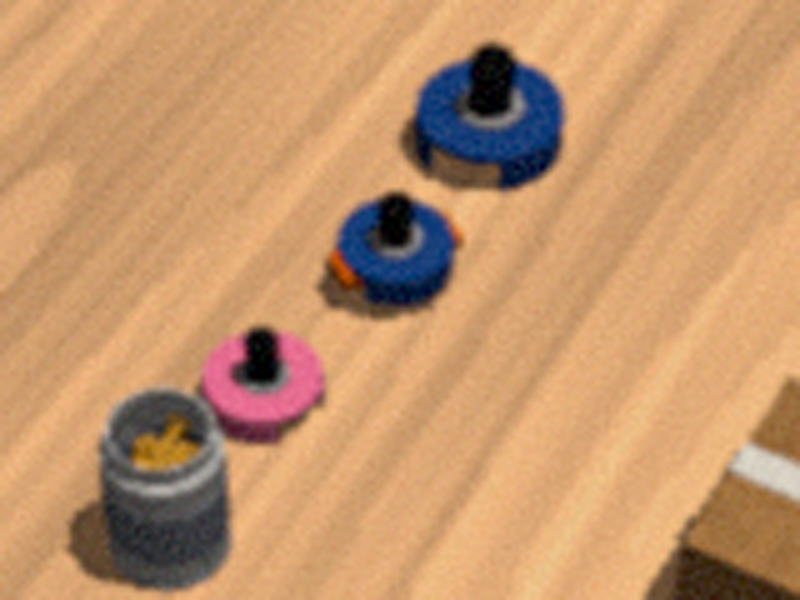

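View pics/crop_t.png

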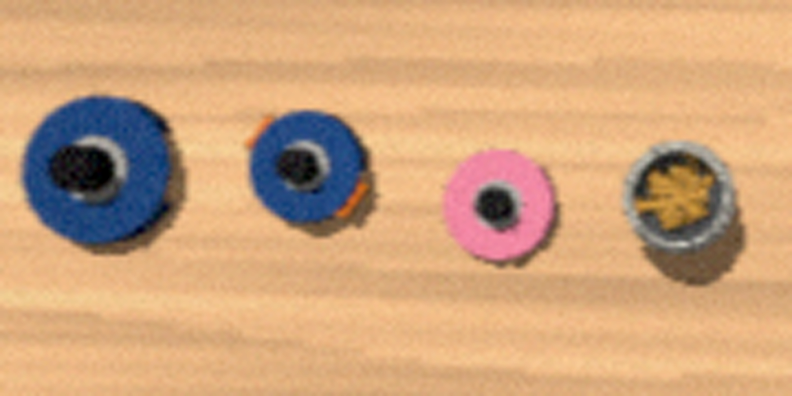

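Crops confirm: the small blue lid has orange lugs at top-crop (260,130) and (352,200), which is a jaw line of about 53° in world. The large blue one shows no orange lugs, and the pink one is excluded. Moving over the small blue one.

Call:
jog_arm(moves=[[[28, -20, 0], [0, 0, -1], 94], [[56, -40, 0], [0, 0, -2], 94], [[84, -60, 0], [0, 0, -3], 94], [[112, -80, 0], [0, 0, -4], 94], [[140, -100, 0], [0, 0, -4.8], 94]])

```text
time_s: 0.57
ee_pos: [0.2647, 0.4347, 0.2053]
eef_rot: [-3.141, 0.0, 2.492]
force: [0.1, 1.1, -0.2]
grip_width: 0.0937
```

Call:
jog_arm(moves=[[[28, -20, 0], [0, 0, 0], 94], [[56, -40, 0], [0, 0, 0], 94], [[84, -60, 0], [0, 0, 0], 94], [[112, -80, 0], [0, 0, 0], 94], [[140, -100, 0], [0, 0, 0], 94]])

```text
time_s: 0.98
ee_pos: [0.4048, 0.3346, 0.2054]
eef_rot: [-3.141, -0.0, 2.496]
force: [0.2, 0.6, 0.6]
grip_width: 0.0938
```

Call:
jog_arm(moves=[[[28, -20, 0], [0, 0, 0], 94], [[56, -40, 0], [0, 0, 0], 94], [[84, -60, 0], [0, 0, 0], 94], [[112, -80, 0], [0, 0, 0], 94], [[140, -102, 0], [0, 0, 0], 94]])

```text
time_s: 1.4
ee_pos: [0.5448, 0.2328, 0.2052]
eef_rot: [-3.141, -0.0, 2.496]
force: [-0.4, 1.0, -0.6]
grip_width: 0.0939
```

Call:
jog_arm(moves=[[[0, 0, 0], [0, 0, 0], 94], [[0, 0, 0], [0, 0, 0], 94], [[0, 0, 0], [0, 0, 0], 94]])

```text
time_s: 1.65
ee_pos: [0.5433, 0.2341, 0.2051]
eef_rot: [-3.141, -0.001, 2.496]
force: [-0.5, -0.7, 0.3]
grip_width: 0.0941
```

```bash
cat >> h.py <<'E'
def shot(tag):
    o=ctrl.get_obs(); c=eyes.camera('wrist'); c['obs']=o
    cv2.imwrite(f'pics/{tag}.png',np.clip(c['frame'][:,:,::-1]*1.5,0,255).astype(np.uint8)); np.save(f'pics/{tag}.npy',c,allow_pickle=True)
    print(o['time_s'],o['ee_pos'],o['eef_rot'],o['force'],o['grip_width'],np.abs(o['joint_vel']).max()); return c,cam(c,o)
def load(tag):
    c=np.load(f'pics/{tag}.npy',allow_pickle=True).item(); return c,cam(c,c['obs'])
E
python3 -c "
from h import *
shot('w1')"
```

```text
1.65 [0.54327116 0.23405204 0.20509964] [-3.14104037e+00 -5.54418589e-04  2.49571694e+00] [-0.53071831 -0.70789023  0.27199176] 0.09406256431576532 0.020834281885699357
```

View pics/w1.png

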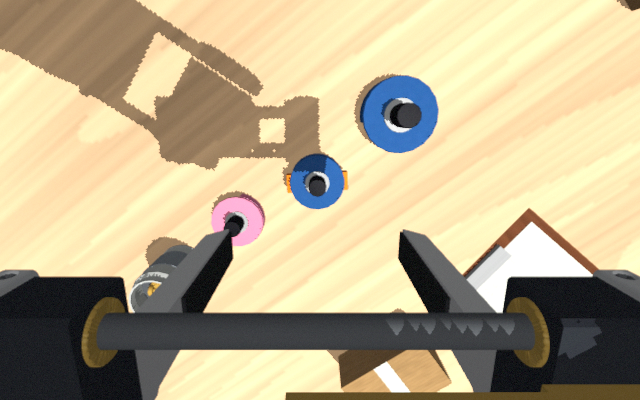

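w1 shows the small blue pair at (318,183), its orange lugs at (290,183) and (345,180), and the pink one at (238,220). Next, a second, lower view from the side, then the tin.

Call:
jog_arm(moves=[[[-16, 12, -20], [0, 0, 0], 94], [[-32, 24, -40], [0, 0, 0], 94], [[-48, 36, -50], [0, 0, 0], 94], [[-48, 36, -50], [0, 0, 0], 94], [[-48, 36, -50], [0, 0, 0], 94]])

```text
time_s: 2.12
ee_pos: [0.4946, 0.271, 0.1557]
eef_rot: [-3.141, -0.0, 2.499]
force: [-0.1, -0.7, 0.2]
grip_width: 0.0938
```

```bash
python3 -c "
from h import *
shot('w2')"
```

```text
2.1167 [0.49464648 0.27100234 0.15570791] [-3.14149847e+00 -5.62413274e-06  2.49863185e+00] [-0.09703985 -0.743284    0.20117695] 0.09378157652515738 0.039598977911115024
```

View pics/w2.png

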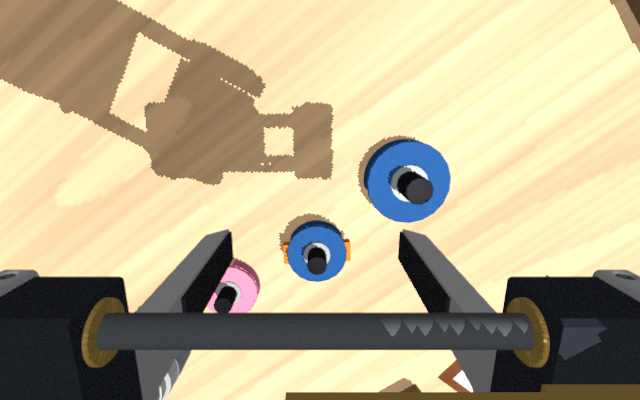

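Call:
jog_arm(moves=[[[10, -40, 10], [0, 0, 0], 94], [[10, -80, 30], [0, 0, 0], 94], [[10, -120, 50], [0, 0, 0], 94], [[10, -160, 50], [0, 0, 0], 94], [[20, -196, 50], [0, 0, 0], 94]])

```text
time_s: 2.58
ee_pos: [0.5158, 0.072, 0.2082]
eef_rot: [3.139, 0.003, 2.496]
force: [1.7, -0.3, 0.5]
grip_width: 0.094
```

Call:
jog_arm(moves=[[[18, -35, 10], [0, 0, 0], 94], [[18, -35, 10], [0, 0, 0], 94], [[18, -35, 10], [0, 0, 0], 94], [[18, -35, 10], [0, 0, 0], 94]])

```text
time_s: 2.92
ee_pos: [0.5338, 0.039, 0.2158]
eef_rot: [3.141, 0.0, 2.495]
force: [-0.5, 0.2, 0.4]
grip_width: 0.0941
```

```bash
python3 -c "
from h import *
shot('t1')"
```

```text
2.9167 [0.53377457 0.03897388 0.21580284] [3.14113980e+00 3.93049027e-04 2.49527856e+00] [-0.46991236  0.22449492  0.38582193] 0.09405194993675305 0.02748115597654277
```

View pics/t1.png

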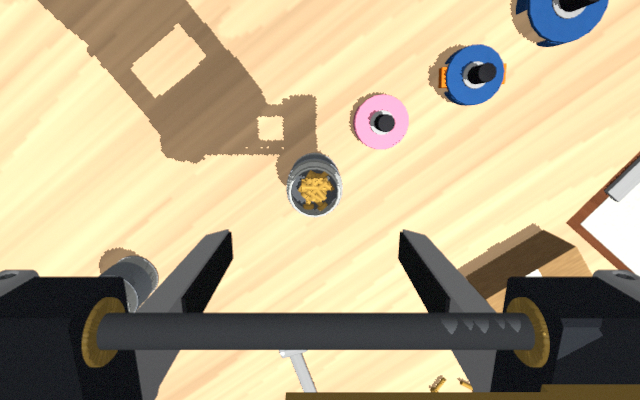

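t1 shows the full tin's rim around (315,188) with yellow bolts; small blue pair at (475,73). Second tin view follows.

Call:
jog_arm(moves=[[[-20, 15, -10], [0, 0, 0], 94], [[-40, 30, -20], [0, 0, 0], 94], [[-40, 30, -20], [0, 0, 0], 94], [[-40, 30, -20], [0, 0, 0], 94], [[-40, 30, -20], [0, 0, 0], 94]])

```text
time_s: 3.38
ee_pos: [0.494, 0.0696, 0.196]
eef_rot: [3.141, 0.001, 2.497]
force: [-0.0, -0.2, 0.6]
grip_width: 0.094
```

Run:
```python
from h import *
c,_=shot('t2')
ims=[]
for tag,(u,v) in [('t1',(315,188)),('t2',(317,245)),('w1',(318,183)),('w2',(317,252))]:
    f=load(tag)[0]['frame'][v-45:v+45,u-60:u+60,::-1]
    ims.append(cv2.resize(np.clip(f*1.5,0,255).astype(np.uint8),(396,297),interpolation=cv2.INTER_CUBIC))
cv2.imwrite('pics/crops.png',np.vstack([np.hstack(ims[:2]),np.hstack(ims[2:])]))
```

```text
3.3833 [0.49402657 0.06961748 0.19602799] [3.14096449e+00 8.66475720e-04 2.49746542e+00] [-0.0067913  -0.17856086  0.59965189] 0.09397031173429815 0.016726582269673718
```

View pics/crops.png

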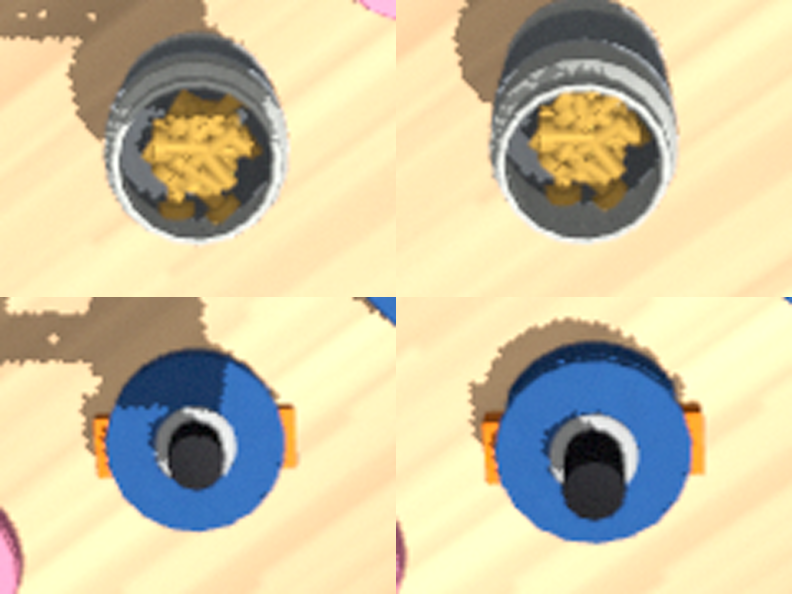

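```bash
cat > meas.py <<'E'
from h import *
def blob(m,near):
    n,l,s,c=cv2.connectedComponentsWithStats(m.astype(np.uint8))
    i=[k for k in range(1,n) if s[k,4]>15]
    k=min(i,key=lambda k:np.hypot(*(c[k]-near))); return l==k,c[k],s[k]
def rim(tag,c0):
    c,C=load(tag); f=c['frame'].astype(float); 
    w=f.min(2)-1.2*(f[:,:,0]-f[:,:,2]).clip(0)
    w=cv2.GaussianBlur(w.astype(np.float32),(0,0),.7)
    pts=[]
    for a in np.radians(np.arange(-15,196,5)):
        r=np.arange(18,38,.25); x=c0[0]+r*np.cos(a); y=c0[1]+r*np.sin(a)
        v=cv2.remap(w,x.astype(np.float32)[None],y.astype(np.float32)[None],cv2.INTER_LINEAR)[0]
        k=v.argmax(); pts.append([x[k],y[k]])
    return np.array(pts,np.float32),C
def circ(P):
    A=np.c_[2*P,np.ones(len(P))]; s=np.linalg.lstsq(A,(P**2).sum(1),rcond=None)[0]
    r=np.sqrt(s[2]+s[0]**2+s[1]**2); e=np.hypot(*(P-s[:2]).T)-r; return s[:2],r,e
if __name__=='__main__':
    Ps=[rim('t1',(315,188)),rim('t2',(317,245))]
    for z in [.07,.076,.082,.088]:
        o=[]
        for p,C in Ps:
            X=np.array([onz(C,*q,z)[:2] for q in p]); m=np.ones(len(X),bool)
            for _ in range(4):
                s,r,e=circ(X[m]); e=np.hypot(*(X-s).T)-r; m=abs(e)<max(.0008,1.5*np.std(e[m]))
            o.append((s,r,m.sum(),e[m].std()))
        print(z,o[0][0],o[0][1],o[1][0],o[1][1],o[0][2:],o[1][2:])
    for tag,g in [('w1',(318,183)),('w2',(317,252))]:
        c,C=load(tag); h=cv2.cvtColor(c['frame'],cv2.COLOR_RGB2HSV).astype(int); H,S,V=[h[:,:,i] for i in range(3)]
        f=c['frame'].astype(int)
        blue=(H>100)&(H<125)&(S>130)&(V>40); b,cc,st=blob(blue,g); print(tag,'blue',cc,st)
        org=(H<20)&(S>190)&(V>60)
        yy,xx=np.where(org&(np.hypot(np.arange(640)[None]-g[0],np.arange(400)[:,None]-g[1])<45))
        for s in (-1,1):
            k=(xx-g[0])*s>10; print(' lug',s,k.sum(),xx[k].min(),xx[k].max(),yy[k].min(),yy[k].max(),xx[k].mean(),yy[k].mean())
        blk=(f.max(2)<50); 
        kb,kc,ks=blob(blk,(g[0],g[1]+4)); print(' knob',kc,ks)
E
python3 meas.py
```

```text
0.07 [0.53662506 0.03670591] 0.02443777946137082 [0.53829224 0.0353475 ] 0.02435032374564079 (np.int64(40), np.float64(0.0002423404438897555)) (np.int64(43), np.float64(0.0002594361661716261))
0.076 [0.53549004 0.03757383] 0.02398604735067583 [0.53626453 0.03689983] 0.023870952300784468 (np.int64(40), np.float64(0.00023786078319083294)) (np.int64(43), np.float64(0.00025432878890941583))
0.082 [0.53435501 0.03844176] 0.023534315239991725 [0.53423682 0.03845217] 0.023391580855927695 (np.int64(40), np.float64(0.00023338112249188554)) (np.int64(43), np.float64(0.0002492214116472311))
0.088 [0.53321999 0.03930968] 0.023082583129300026 [0.5322091 0.0400045] 0.022912209411068106 (np.int64(40), np.float64(0.00022890146179295383)) (np.int64(43), np.float64(0.00024411403438503874))
w1 blue [316.6279336  180.79965655] [ 290  155   54   54 1747]
 lug -1 44 287 290 174 191 288.0681818181818 181.9318181818182
 lug 1 44 343 346 171 188 345.1136363636364 178.36363636363637
 knob [316.54411765 185.53308824] [309 175  16  21 272]
w2 blue [316.24413595 249.09717568] [ 287  221   59   60 2089]
 lug -1 60 283 287 242 262 285.05 250.48333333333332
 lug 1 61 344 349 240 259 347.2295081967213 248.88524590163934
 knob [316.37349398 260.43614458] [308 247  18  27 415]
```

```bash
cat > meas2.py <<'E'
from meas import *
def edgepts(img,c0,angs,r0,r1):
    out=[]
    for a in angs:
        r=np.arange(r0,r1,.2); x=c0[0]+r*np.cos(a); y=c0[1]+r*np.sin(a)
        v=cv2.remap(img,x.astype(np.float32)[None],y.astype(np.float32)[None],cv2.INTER_LINEAR)[0]
        k=abs(np.gradient(v)).argmax(); out.append([x[k],y[k]])
    return np.array(out)
def planefit(pc,zs):
    for z in zs:
        o=[]
        for p,C in pc:
            X=np.array([onz(C,*q,z)[:2] for q in p]); m=np.ones(len(X),bool)
            for _ in range(4):
                s,r,e=circ(X[m]); e=np.hypot(*(X-s).T)-r; m=abs(e)<max(.0006,1.5*np.std(e[m]))
            o+=[s.round(4),round(r,4),m.sum()]
        print(z,*o)
if __name__=='__main__':
    import sys
    D=[];K=[];L=[]
    for tag,g,kc in [('w1',(317,181),(316.5,187)),('w2',(316.4,251),(316.4,264))]:
        c,C=load(tag); f=c['frame'].astype(np.float32)
        bl=cv2.GaussianBlur(f[:,:,0]-f[:,:,2],(0,0),.8)
        A=np.radians([a for a in range(15,166,5)]); D.append((edgepts(bl,g,A,20,38),C))
        gr=cv2.GaussianBlur(f[:,:,2],(0,0),.8); K.append((edgepts(gr,kc,np.radians(np.arange(0,181,6)),5,12),C))
        h=cv2.cvtColor(c['frame'],cv2.COLOR_RGB2HSV).astype(int);H,S,V=h[:,:,0],h[:,:,1],h[:,:,2]
        org=((H<20)&(S>170)&(V>90)); q=[]
        for s in (-1,1):
            yy,xx=np.where(org&(np.hypot(np.arange(640)[None]-g[0],np.arange(400)[:,None]-g[1])<45)&((np.arange(640)[None]-g[0])*s>20))
            e=[ (xx[yy==y]*s).max()*s+.5*s for y in np.unique(yy)]
            u=np.unique(yy); k=slice(2,-2); pf=np.polyfit(u[k],np.array(e)[k],1); vm=(u.min()+u.max())/2
            q.append((np.polyval(pf,vm),vm)); 
        L.append((q,C)); print(tag,q)
    print('deck'); planefit(D,[.02,.024,.028,.032])
    print('knob'); planefit(K,[.045,.049,.053,.057])
    P=[tri([ray(L[0][1],*L[0][0][i]),ray(L[1][1],*L[1][0][i])]) for i in (0,1)]; print(P)
    for q,C in L:
        a,b=[onz(C,*x,.0235) for x in q]; d=b-a; print((a+b)/2,np.linalg.norm(d),np.degrees(np.arctan2(d[1],d[0])))
E
python3 meas2.py
```

```text
w1 [(np.float64(286.6428571428571), np.float64(183.5)), (np.float64(346.49999999999983), np.float64(180.0))]
w2 [(np.float64(283.3666666666666), np.float64(254.0)), (np.float64(349.49999999999994), np.float64(251.0))]
deck
0.02 [0.5466 0.2346] 0.0294 30 [0.548  0.2336] 0.0294 31
0.024 [0.546  0.2351] 0.0291 30 [0.5466 0.2346] 0.0291 31
0.028 [0.5453 0.2356] 0.0287 30 [0.5452 0.2356] 0.0287 31
0.032 [0.5446 0.2361] 0.0284 30 [0.5438 0.2367] 0.0283 31
knob
0.045 [0.5466 0.2347] 0.0087 28 [0.5476 0.2337] 0.0091 30
0.049 [0.5459 0.2352] 0.0086 28 [0.546  0.2348] 0.009 30
0.053 [0.5452 0.2358] 0.0085 28 [0.5445 0.236 ] 0.0089 30
0.057 [0.5444 0.2363] 0.0084 28 [0.543 0.237] 0.0087 31
[(array([0.52712408, 0.20827767, 0.02257317]), [np.float64(3.0549665947432516e-05), np.float64(3.0549665947405905e-05)]), (array([0.56276737, 0.26274786, 0.02483059]), [np.float64(0.00020629406530132138), np.float64(0.00020629406530153074)])]
[0.54498772 0.23549897 0.0235    ] 0.0648754229505761 56.39653781709907
[0.54513254 0.23563208 0.0235    ] 0.06533128106672298 55.93299798549698
```

Findings: rim at z 82 mm, centre (534.3, 38.4). Deck at z 28, and deck, knob and lugs agree on centre (545.1, 235.6). The lug line is at 56.2°, while the jaws are at 53.0°. Returning over the lids.

Call:
jog_arm(moves=[[[10, 36, 0], [0, 0, 0.3], 94], [[22, 72, 0], [0, 0, 0.62], 94], [[34, 108, -5], [0, 0, 0.62], 94], [[44, 142, -20], [0, 0, 0.62], 94], [[51, 166, -45], [0, 0, 0.62], 94]])

```text
time_s: 3.85
ee_pos: [0.5466, 0.238, 0.152]
eef_rot: [3.138, 0.003, 2.551]
force: [0.3, -0.1, 0.6]
grip_width: 0.094
```

Call:
jog_arm(moves=[[[0, 0, -25], [0, 0, 0], 94], [[0, 0, -55], [0, 0, 0], 94], [[0, 0, -70], [0, 0, 0], 94], [[0, 0, -70], [0, 0, 0], 94], [[0, 0, -70], [0, 0, 0], 94]])

```text
time_s: 4.27
ee_pos: [0.545, 0.2349, 0.0805]
eef_rot: [-3.141, -0.0, 2.55]
force: [-0.9, -0.4, 0.8]
grip_width: 0.0942
```

Run:
```python
from h import *
c,C=shot('w3'); print(c['obs']['moment'])
for p in [(.5451,.2356,.028),(.5451,.2356,.0535)]: print(proj(C,p))
```

```text
4.2667 [0.54504303 0.2348838  0.08050944] [-3.14106064e+00 -3.18960684e-04  2.54981997e+00] [-0.90596914 -0.42472768  0.75930297] 0.09424599991433256 0.03914448958780737
[-0.00573629  0.03220173  0.00910462]
(np.float64(315.0906739846538), np.float64(216.93467002123157))
(np.float64(315.0947907564041), np.float64(228.9450900092724))
```

View pics/w3.png

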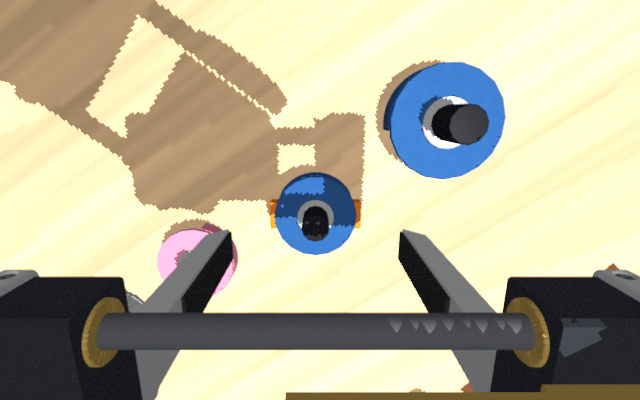

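w3: the lids sit midway between the fingers at (315,213), and the lugs (275,213) and (357,213) lie along the jaw line. Descending.

Call:
jog_arm(moves=[[[0, 0.6, -20], [0, 0, 0], 88], [[0, 0.6, -40], [0, 0, 0], 88], [[0, 0.6, -58], [0, 0, 0], 88], [[0, 0.6, -70], [0, 0, 0], 88], [[0, 0.6, -76], [0, 0, 0], 88]])

```text
time_s: 4.73
ee_pos: [0.5449, 0.2355, 0.0043]
eef_rot: [3.141, 0.0, 2.55]
force: [0.2, -0.1, 0.1]
grip_width: 0.0884
```

Call:
jog_arm(moves=[[[0, 0, 0], [0, 0, 0], 88], [[0, 0, 0], [0, 0, 0], 80], [[0, 0, 0], [0, 0, 0], 74], [[0, 0, 0], [0, 0, 0], 70]], squeeze=15)

```text
time_s: 5.07
ee_pos: [0.5452, 0.2358, 0.0056]
eef_rot: [3.14, 0.001, 2.55]
force: [-0.8, -0.8, 0.8]
grip_width: 0.0722
```

Call:
jog_arm(moves=[[[0, 0, -2.5], [0, 0, 0], 70], [[0, 0, -2.5], [0, 0, 0], 70], [[0, 0, -2.5], [0, 0, 0], 70]])

```text
time_s: 5.32
ee_pos: [0.5446, 0.2356, 0.002]
eef_rot: [-3.142, -0.0, 2.55]
force: [0.1, -0.6, -0.3]
grip_width: 0.07
```

Call:
jog_arm(moves=[[[0, 0, 0], [0, 0, 0], 66], [[0, 0, 0], [0, 0, 0], 62], [[0, 0, 0], [0, 0, 0], 58], [[0, 0, 0], [0, 0, 0], 58], [[0, 0, 0], [0, 0, 0], 58]], squeeze=20)

```text
time_s: 5.73
ee_pos: [0.5447, 0.2356, 0.002]
eef_rot: [3.142, 0.0, 2.55]
force: [-0.7, -0.4, 0.5]
grip_width: 0.0657
```

Run:
```python
from h import *
c,C=shot('w4'); print(c['obs']['moment'])
```

```text
5.7333 [0.54468444 0.23558099 0.00202813] [3.14153979e+00 6.61585827e-05 2.55002047e+00] [-0.66180212 -0.41661701  0.54310644] 0.06566305813581828 0.0011866693469531678
[-0.07050243  0.13206378 -0.04354061]
```

View pics/w4.png

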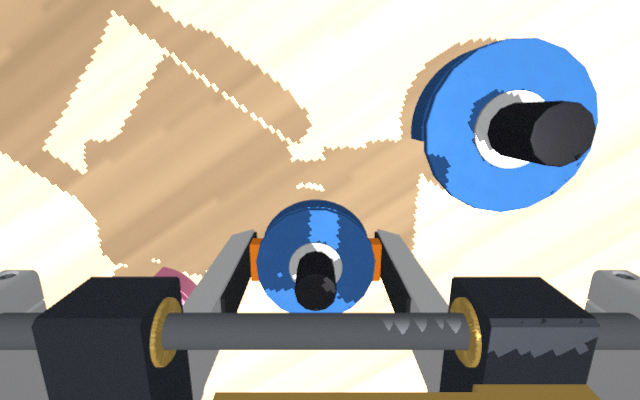

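w4: jaws closed on both orange lugs at (256,258) and (375,258), opening 65.7 mm. Lifting smoothly.

Call:
jog_arm(moves=[[[0, 0, 3], [0, 0, 0], 58], [[0, 0, 9], [0, 0, 0], 58], [[0, 0, 18], [0, 0, 0], 58], [[0, 0, 30], [0, 0, 0], 58], [[0, 0, 45], [0, 0, 0], 58]], squeeze=25)

```text
time_s: 6.2
ee_pos: [0.5445, 0.2355, 0.0479]
eef_rot: [-3.141, -0.0, 2.55]
force: [0.2, -0.4, -0.9]
grip_width: 0.0658
```

Call:
jog_arm(moves=[[[0, 0, 18], [0, 0, 0], 58], [[0, 0, 38], [0, 0, 0], 58], [[0, 0, 58], [0, 0, 0], 58], [[0, 0, 75], [0, 0, 0], 58], [[0, 0, 85], [0, 0, 0], 58]])

```text
time_s: 6.62
ee_pos: [0.5453, 0.2358, 0.1353]
eef_rot: [3.139, 0.002, 2.55]
force: [-0.5, 0.7, -0.7]
grip_width: 0.0657
```

Run:
```python
from meas2 import *
c,C=shot('w5'); print(c['obs']['moment'])
for tag in ('w4','w5'):
    c,C=load(tag); f=c['frame'].astype(np.float32); bl=cv2.GaussianBlur(f[:,:,0]-f[:,:,2],(0,0),.8)
    g=(316,258); A=np.radians([a for a in range(20,161,5)]+[-20,-30,-40,-140,-150,-160][:0]); p=edgepts(bl,g,A,45,65)
    ee=c['obs']['ee_pos']; print(tag,ee); planefit([(p,C)],[ee[2]+.024,ee[2]+.026,ee[2]+.028])
```

```text
6.6167 [0.54529451 0.23581778 0.1353015 ] [3.13877416e+00 2.09381282e-03 2.55003950e+00] [-0.52206013  0.71731828 -0.71666232] 0.06572941810298352 0.2089130311187805
[-0.01030607  0.01618239 -0.01419284]
w4 [0.54468444 0.23558099 0.00202813]
0.02602813061828985 [0.546  0.2355] 0.0291 20
0.028028130618289848 [0.5452 0.236 ] 0.0287 20
0.03002813061828985 [0.5444 0.2366] 0.0284 20
w5 [0.54529451 0.23581778 0.1353015 ]
0.15930149845224054 [0.5466 0.2357] 0.0291 20
0.16130149845224054 [0.5458 0.2363] 0.0288 20
0.16330149845224054 [0.5449 0.2368] 0.0284 20
```

View pics/w5.png

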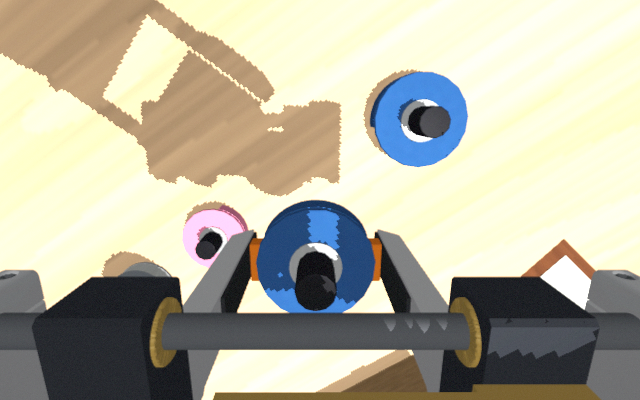

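w5: the pair came up together and sits in the same place in the grip (deck about 315,258). Carrying it to the tin.

Call:
jog_arm(moves=[[[-1, -12, 0], [0, 0, 0], 58], [[-2, -32, 0], [0, 0, 0], 58], [[-3, -54, 0], [0, 0, 0], 58], [[-4, -76, 0], [0, 0, 0], 58], [[-5, -98, 0], [0, 0, 0], 58]])

```text
time_s: 7.08
ee_pos: [0.5387, 0.1358, 0.1306]
eef_rot: [-3.14, -0.001, 2.55]
force: [0.1, 0.0, -1.8]
grip_width: 0.0653
```

Call:
jog_arm(moves=[[[-1, -22, 0], [0, 0, 0], 58], [[-2, -44, 0], [0, 0, 0], 58], [[-4, -66, 0], [0, 0, 0], 58], [[-5, -84, 0], [0, 0, 0], 58], [[-6, -95, 0], [0, 0, 0], 58]])

```text
time_s: 7.5
ee_pos: [0.5327, 0.0403, 0.1308]
eef_rot: [-3.14, -0.001, 2.549]
force: [0.2, 0.3, -1.3]
grip_width: 0.0658
```

Call:
jog_arm(moves=[[[0, -4, 0], [0, 0, 0], 58], [[0, -4.5, 0], [0, 0, 0], 58], [[0, -4.5, 0], [0, 0, 0], 58], [[0, -4.5, 0], [0, 0, 0], 58]])

```text
time_s: 7.83
ee_pos: [0.5336, 0.0388, 0.1318]
eef_rot: [-3.142, -0.0, 2.551]
force: [0.1, -0.3, -2.4]
grip_width: 0.0655
```

Run:
```python
from meas2 import *
c,C=shot('p1'); print(c['obs']['moment'])
s=eyes.camera('scene'); t=eyes.camera('top')
a=cv2.resize(s['frame'][110:230,205:365,::-1],None,fx=2.5,fy=2.5,interpolation=cv2.INTER_CUBIC)
b=cv2.resize(t['frame'][180:300,240:400,::-1],None,fx=2.5,fy=2.5,interpolation=cv2.INTER_CUBIC)
w=cv2.resize(c['frame'][:,:,::-1],(480,300))
cv2.imwrite('pics/p1s.png',np.clip(1.8*np.hstack([a,b]),0,255).astype(np.uint8))
```

```text
7.8333 [0.53361653 0.03881027 0.13176206] [-3.14157795e+00 -2.52246155e-04  2.55080105e+00] [ 0.09845152 -0.30739638 -2.35139329] 0.06550418711355231 0.005003461367750139
[-0.02601079  0.03897612  0.03559628]
```

View pics/p1s.png

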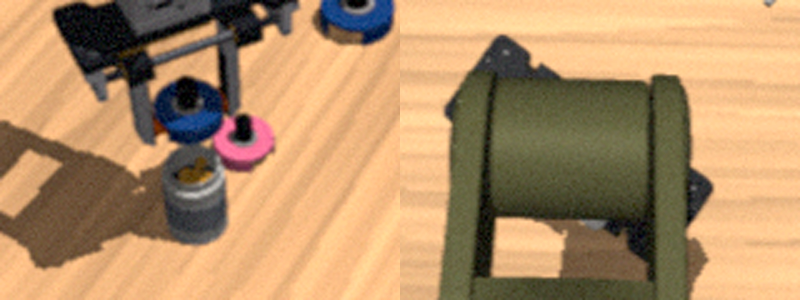

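View pics/p1.png

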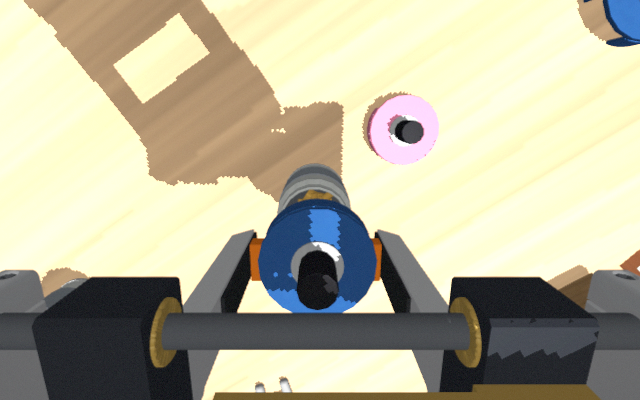

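The scene crop shows the pair level above the full tin; in the wrist picture tin and lid are in line (column ~315). Lowering in stages.

Call:
jog_arm(moves=[[[0.2, -0.8, -8], [0, 0, 0], 58], [[0.2, -0.8, -18], [0, 0, 0], 58], [[0.2, -0.8, -28], [0, 0, 0], 58], [[0.2, -0.8, -36], [0, 0, 0], 58], [[0.2, -0.8, -40], [0, 0, 0], 58]])

```text
time_s: 8.4
ee_pos: [0.5331, 0.0373, 0.09]
eef_rot: [-3.14, -0.002, 2.55]
force: [0.0, 0.4, -2.5]
grip_width: 0.0658
```

Call:
jog_arm(moves=[[[0, 0, -1], [0, 0, 0], 58], [[0, 0, -2], [0, 0, 0], 58], [[0, 0, -2], [0, 0, 0], 58], [[0, 0, -2], [0, 0, 0], 58]])

```text
time_s: 8.73
ee_pos: [0.5341, 0.0373, 0.0903]
eef_rot: [3.141, 0.0, 2.55]
force: [0.2, 0.1, -1.6]
grip_width: 0.0656
```

Run:
```python
from meas2 import *
c,C=shot('p2'); print(c['obs']['moment'])
f=c['frame'].astype(np.float32); bl=cv2.GaussianBlur(f[:,:,0]-f[:,:,2],(0,0),.8)
A=np.radians(list(range(20,161,5)));p=edgepts(bl,(316,258),A,45,65);planefit([(p,C)],[c['obs']['ee_pos'][2]+.026])
```

```text
8.7333 [0.53405434 0.03726562 0.09026836] [3.14126227e+00 4.84718134e-04 2.54997061e+00] [ 0.20735414  0.1492498  -1.63240743] 0.06555326387660863 0.0026889594550127158
[-0.04234178 -0.0335333   0.06832155]
0.11626836177852622 [0.5346 0.0387] 0.0287 20
```

View pics/p2.png

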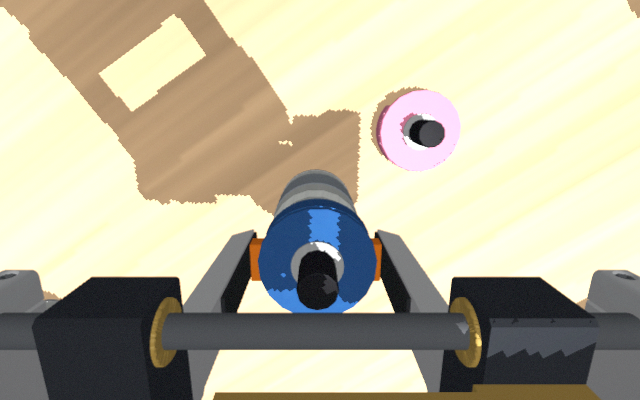

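Deck centre at (534.6, 38.7) matches the mouth (534.3, 38.4). Lowering the plug in.

Call:
jog_arm(moves=[[[-0.2, 0.4, -3], [0, 0, 0], 58], [[-0.2, 0.4, -6], [0, 0, 0], 58], [[-0.2, 0.4, -8], [0, 0, 0], 58], [[-0.2, 0.4, -10], [0, 0, 0], 58], [[-0.2, 0.4, -10], [0, 0, 0], 58]])

```text
time_s: 9.2
ee_pos: [0.5334, 0.0377, 0.0794]
eef_rot: [-3.141, -0.001, 2.55]
force: [1.1, -0.5, -1.8]
grip_width: 0.0656
```

Call:
jog_arm(moves=[[[0, 0, -2], [0, 0, 0], 58], [[0, 0, -4], [0, 0, 0], 58], [[0, 0, -6], [0, 0, 0], 58], [[0, 0, -6], [0, 0, 0], 58]])

```text
time_s: 9.53
ee_pos: [0.5334, 0.0377, 0.0735]
eef_rot: [-3.141, -0.001, 2.55]
force: [0.3, -0.4, -1.9]
grip_width: 0.0657
```

Call:
jog_arm(moves=[[[0, 0, -1], [0, 0, 0], 58], [[0, 0, -2], [0, 0, 0], 58], [[0, 0, -2], [0, 0, 0], 58]])

```text
time_s: 9.78
ee_pos: [0.5336, 0.0377, 0.0718]
eef_rot: [-3.142, -0.0, 2.55]
force: [0.4, 0.5, -1.9]
grip_width: 0.0654
```

Call:
jog_arm(moves=[[[0, 0, -0.5], [0, 0, 0], 58], [[0, 0, -1], [0, 0, 0], 58], [[0, 0, -1], [0, 0, 0], 58]])

```text
time_s: 10.03
ee_pos: [0.5336, 0.0377, 0.0709]
eef_rot: [-3.142, -0.0, 2.55]
force: [1.1, 0.1, -1.9]
grip_width: 0.0656
```

Call:
jog_arm(moves=[[[0, 0, -0.5], [0, 0, 0], 58], [[0, 0, -1], [0, 0, 0], 58], [[0, 0, -1], [0, 0, 0], 58]])

```text
time_s: 10.28
ee_pos: [0.5337, 0.0377, 0.07]
eef_rot: [3.142, 0.0, 2.55]
force: [-0.6, -0.2, -1.2]
grip_width: 0.0655
```

Call:
jog_arm(moves=[[[0, 0, -0.5], [0, 0, 0], 58], [[0, 0, -0.5], [0, 0, 0], 58], [[0, 0, -0.5], [0, 0, 0], 58]])

```text
time_s: 10.53
ee_pos: [0.5338, 0.0377, 0.07]
eef_rot: [3.141, 0.0, 2.55]
force: [-3.4, 0.4, 4.9]
grip_width: 0.0655
```

Call:
jog_arm(moves=[[[0, 0, -0.5], [0, 0, 0], 58], [[0, 0, -0.5], [0, 0, 0], 58], [[0, 0, -0.5], [0, 0, 0], 58]])

```text
time_s: 10.78
ee_pos: [0.5339, 0.0377, 0.0699]
eef_rot: [3.141, 0.001, 2.55]
force: [-4.9, -0.1, 10.5]
grip_width: 0.0656
```

Stop felt: z holds at 70.0 mm (expected home: 68 + 2 mm grip offset) while the push rises to 10 N. Unloading and letting go.

Call:
jog_arm(moves=[[[0, 0, -0.3], [0, 0, 0], 58], [[0, 0, -0.3], [0, 0, 0], 58]])

```text
time_s: 10.95
ee_pos: [0.534, 0.0377, 0.0699]
eef_rot: [3.141, 0.001, 2.55]
force: [-6.5, -1.2, 14.6]
grip_width: 0.0654
```

Call:
jog_arm(moves=[[[0, 0, 1], [0, 0, 0], 58], [[0, 0, 1], [0, 0, 0], 58]])

```text
time_s: 11.12
ee_pos: [0.5338, 0.0377, 0.0699]
eef_rot: [3.141, 0.0, 2.55]
force: [-0.9, -0.3, 5.4]
grip_width: 0.0657
```

Call:
jog_arm(moves=[[[0, 0, 0], [0, 0, 0], 67], [[0, 0, 0], [0, 0, 0], 69], [[0, 0, 0], [0, 0, 0], 72], [[0, 0, 0], [0, 0, 0], 76], [[0, 0, 0], [0, 0, 0], 80]])

```text
time_s: 11.53
ee_pos: [0.5336, 0.0377, 0.0696]
eef_rot: [-3.142, -0.0, 2.55]
force: [-1.0, -0.7, -0.9]
grip_width: 0.0787
```

Call:
jog_arm(moves=[[[0, 0, 0], [0, 0, 0], 84], [[0, 0, 0], [0, 0, 0], 84], [[0, 0, 0], [0, 0, 0], 84]])

```text
time_s: 11.78
ee_pos: [0.5336, 0.0377, 0.0696]
eef_rot: [-3.142, -0.0, 2.55]
force: [-1.3, -0.8, 0.0]
grip_width: 0.0839
```

Run:
```python
from meas2 import *
c,C=shot('p3'); print(c['obs']['moment'])
```

```text
11.7833 [0.53363379 0.03769084 0.06961337] [-3.14155444e+00 -2.68800202e-05  2.55005647e+00] [-1.28179147 -0.81343619  0.04697469] 0.08389224033073575 0.0024996179452111754
[-0.01116192 -0.06400855  0.02167539]
```

View pics/p3.png

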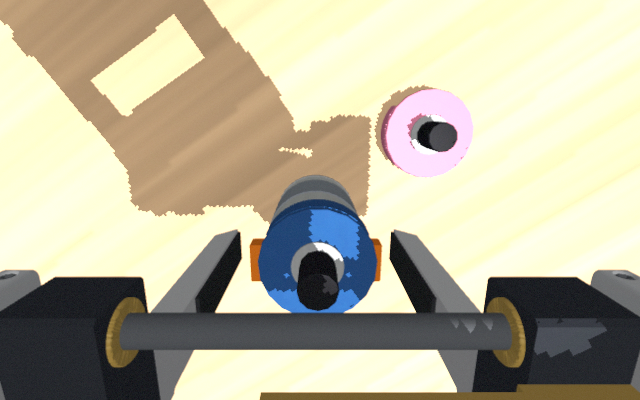

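p3: the jaws are clear of the lugs (256,258 and 375,258) and the lids sit squarely. Rising to re-measure deck and knob.

Call:
jog_arm(moves=[[[0, 0, 5], [0, 0, 0], 88], [[0, 0, 20], [0, 0, 0], 88], [[0, 0, 45], [0, 0, 0], 88], [[0, 0, 70], [0, 0, 0], 88], [[0, 0, 90], [0, 0, 0], 88]])

```text
time_s: 12.25
ee_pos: [0.5339, 0.0377, 0.1619]
eef_rot: [3.141, 0.001, 2.55]
force: [0.2, -0.2, 0.7]
grip_width: 0.0881
```

Call:
jog_arm(moves=[[[0, 0, 0], [0, 0, 0], 60], [[0, 0, 0], [0, 0, 0], 50], [[0, 0, 0], [0, 0, 0], 50]])

```text
time_s: 12.5
ee_pos: [0.5333, 0.0377, 0.1589]
eef_rot: [-3.141, -0.001, 2.55]
force: [-0.2, 0.4, -1.4]
grip_width: 0.0715
```

Run:
```python
from meas2 import *
c,C=shot('k1'); print([proj(C,(.5343,.0384,z)) for z in (.096,.121)])
s=eyes.camera('scene')
a=cv2.resize(s['frame'][110:230,205:365,::-1],None,fx=5,fy=5,interpolation=cv2.INTER_CUBIC)
cv2.imwrite('pics/k1s.png',np.clip(1.8*a,0,255).astype(np.uint8))
```

```text
12.5 [0.53325782 0.03769012 0.15891012] [-3.14103744e+00 -8.25002150e-04  2.55002941e+00] [-0.19394285  0.44016272 -1.39749357] 0.07154102142506084 0.013011537851837207
[(np.float64(315.82290006752527), np.float64(213.80854334191994)), (np.float64(315.90342241079355), np.float64(224.67979612817925))]
```

View pics/k1.png

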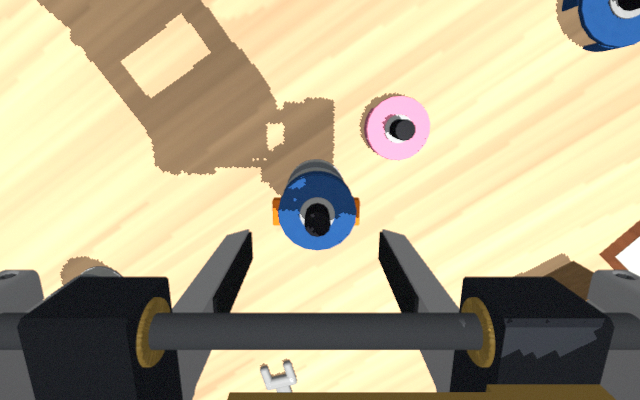

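View pics/k1s.png

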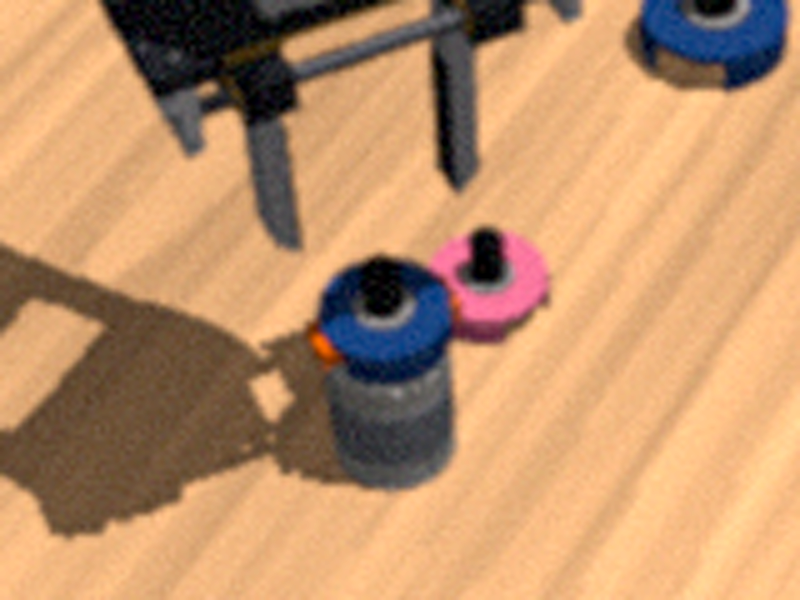

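The pair sits level on the tin (scene crop ~390,310; wrist 317,213). Measuring deck and knob from p3 and k1.

Run:
```python
from meas2 import *
D=[];K=[]
for tag,g,r,kc in [('p3',(316,258),(45,65),(318,286)),('k1',(317,211),(28,48),(317,223))]:
    c,C=load(tag); f=c['frame'].astype(np.float32)
    bl=cv2.GaussianBlur(f[:,:,0]-f[:,:,2],(0,0),.8)
    D.append((edgepts(bl,g,np.radians(np.arange(15,166,5)),*r),C))
    gr=cv2.GaussianBlur(f[:,:,2],(0,0),.8); K.append((edgepts(gr,kc,np.radians(np.arange(20,161,6)),9 if tag=='k1' else 15,19 if tag=='k1' else 30),C))
print('deck');planefit(D,[.088,.092,.096,.1]); print('knob');planefit(K[1:],[.117,.121])
```

```text
deck
0.088 [0.5375 0.0371] 0.0303 22 [0.5363 0.0378] 0.0299 31
0.092 [0.5359 0.0381] 0.0295 22 [0.5353 0.0385] 0.0294 31
0.096 [0.5343 0.0392] 0.0288 22 [0.5343 0.0392] 0.0289 31
0.1 [0.5327 0.0402] 0.028 22 [0.5333 0.0398] 0.0284 31
knob
0.117 [0.5356 0.0385] 0.0087 24
0.121 [0.5344 0.0392] 0.0085 24
```

Deck at z 96.0 mm means the inner lid is fully home. Knob centre is (534.4, 39.2). Going down with the jaws narrowed, tips stopping above the deck.

Call:
jog_arm(moves=[[[0.7, 1.5, -8], [0, 0, 0], 46], [[0.7, 1.5, -22], [0, 0, 0], 46], [[0.7, 1.5, -36], [0, 0, 0], 46], [[0.7, 1.5, -48], [0, 0, 0], 46], [[0.7, 1.5, -54], [0, 0, 0], 46]])

```text
time_s: 13.02
ee_pos: [0.5334, 0.0393, 0.1031]
eef_rot: [-3.14, -0.003, 2.55]
force: [-0.6, -0.5, -0.7]
grip_width: 0.0462
```

Call:
jog_arm(moves=[[[0, 0, -2], [0, 0, 0], 40], [[0, 0, -4], [0, 0, 0], 34], [[0, 0, -4], [0, 0, 0], 30], [[0, 0, -4], [0, 0, 0], 26]], squeeze=8)

```text
time_s: 13.35
ee_pos: [0.5346, 0.0392, 0.1021]
eef_rot: [3.141, 0.001, 2.55]
force: [0.1, -0.6, 0.5]
grip_width: 0.0273
```

Run:
```python
from meas2 import *
c,C=shot('k2')
```

```text
13.35 [0.53458803 0.03921487 0.10206979] [3.14119566e+00 5.72209701e-04 2.55003524e+00] [ 0.05323759 -0.59255153  0.4565927 ] 0.027291005202093974 0.0029713766092842294
```

View pics/k2.png

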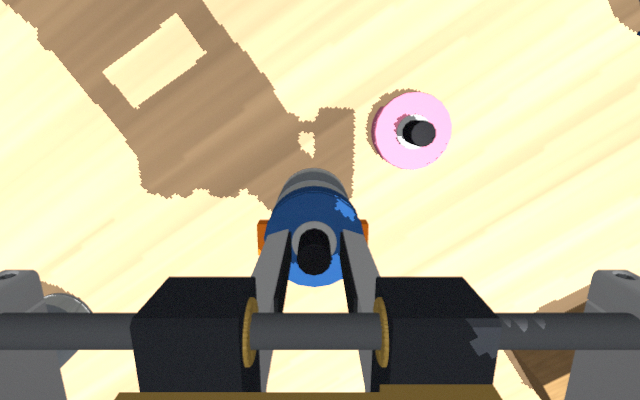

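k2: the knob (314,250) is centred between the fingers. Three millimetres lower, then close.

Call:
jog_arm(moves=[[[0, 0, -1.5], [0, 0, 0], 26], [[0, 0, -3], [0, 0, 0], 26], [[0, 0, -3], [0, 0, 0], 26], [[0, 0, -3], [0, 0, 0], 26]])

```text
time_s: 13.73
ee_pos: [0.5343, 0.0392, 0.0986]
eef_rot: [-3.142, -0.0, 2.55]
force: [-0.0, 0.5, 0.6]
grip_width: 0.0262
```

Call:
jog_arm(moves=[[[0, 0, 0], [0, 0, 0], 22], [[0, 0, 0], [0, 0, 0], 19], [[0, 0, 0], [0, 0, 0], 17], [[0, 0, 0], [0, 0, 0], 12], [[0, 0, 0], [0, 0, 0], 12]])

```text
time_s: 14.15
ee_pos: [0.5343, 0.0391, 0.0987]
eef_rot: [-3.142, 0.0, 2.55]
force: [-0.7, -0.4, 1.2]
grip_width: 0.0175
```

Call:
jog_arm(moves=[[[0, 0, 0], [0, 0, 0], 10], [[0, 0, 0], [0, 0, 0], 10], [[0, 0, 0], [0, 0, 0], 10]], squeeze=20)

```text
time_s: 14.4
ee_pos: [0.5343, 0.0392, 0.0987]
eef_rot: [-3.142, 0.0, 2.55]
force: [-0.3, 0.0, 1.4]
grip_width: 0.0176
```

Knob held (17.6 mm), with no side load. Lifting slowly and straight.

Call:
jog_arm(moves=[[[0, 0, 1], [0, 0, 0], 10], [[0, 0, 3], [0, 0, 0], 10], [[0, 0, 6], [0, 0, 0], 10], [[0, 0, 10], [0, 0, 0], 10], [[0, 0, 14], [0, 0, 0], 10]])

```text
time_s: 14.82
ee_pos: [0.5344, 0.0392, 0.1131]
eef_rot: [3.142, 0.0, 2.55]
force: [0.0, -0.2, -0.5]
grip_width: 0.0174
```

Call:
jog_arm(moves=[[[0, 0, 5], [0, 0, 0], 10], [[0, 0, 11], [0, 0, 0], 10], [[0, 0, 16], [0, 0, 0], 10], [[0, 0, 20], [0, 0, 0], 10], [[0, 0, 20], [0, 0, 0], 10]])

```text
time_s: 15.23
ee_pos: [0.5347, 0.0392, 0.1337]
eef_rot: [3.141, 0.001, 2.55]
force: [0.2, 0.1, -1.1]
grip_width: 0.0169
```

Run:
```python
from meas2 import *
c,C=shot('l1')
s=eyes.camera('scene')
a=cv2.resize(s['frame'][110:230,205:365,::-1],None,fx=5,fy=5,interpolation=cv2.INTER_CUBIC)
cv2.imwrite('pics/l1s.png',np.clip(1.8*a,0,255).astype(np.uint8))
```

```text
15.2333 [0.53473703 0.03918078 0.13369873] [3.14076977e+00 1.17327372e-03 2.54996660e+00] [ 0.2334915   0.11473826 -1.10150927] 0.016874317704170375 0.018575955267447285
```

View pics/l1s.png

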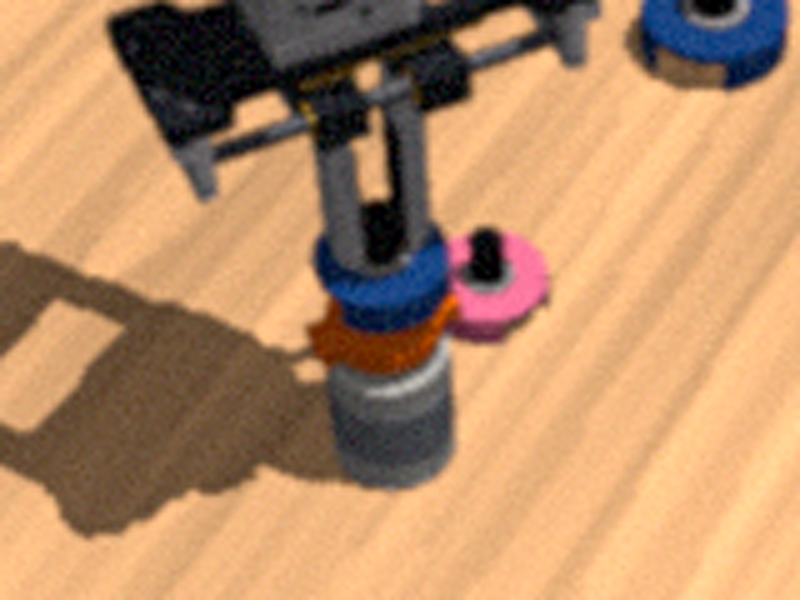

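The scene crop shows the orange inner lid still shut on the tin and the blue lid alone in the fingers. Raising to a hand's breadth.

Call:
jog_arm(moves=[[[0, 0, 5], [0, 0, 0], 10], [[0, 0, 14], [0, 0, 0], 10], [[0, 0, 24], [0, 0, 0], 10], [[0, 0, 34], [0, 0, 0], 10], [[0, 0, 44], [0, 0, 0], 10]], squeeze=25)

```text
time_s: 15.75
ee_pos: [0.5345, 0.0392, 0.1781]
eef_rot: [3.141, 0.001, 2.55]
force: [0.5, 0.7, -0.6]
grip_width: 0.0172
```

Call:
jog_arm(moves=[[[-0.2, 0, 9], [0, 0, 0], 10], [[-0.2, 0, 17], [0, 0, 0], 10], [[-0.2, 0, 22], [0, 0, 0], 10], [[-0.2, 0, 24], [0, 0, 0], 10], [[-0.2, 0, 24], [0, 0, 0], 10]])

```text
time_s: 16.17
ee_pos: [0.5343, 0.0392, 0.201]
eef_rot: [3.141, 0.0, 2.55]
force: [-0.6, 0.3, -1.1]
grip_width: 0.0173
```

Call:
jog_arm(moves=[[[0, 0, 0], [0, 0, 0], 10], [[0, 0, 0], [0, 0, 0], 10], [[0, 0, 0], [0, 0, 0], 10], [[0, 0, 0], [0, 0, 0], 10], [[0, 0, 0], [0, 0, 0], 10]])

```text
time_s: 16.58
ee_pos: [0.5341, 0.0392, 0.2005]
eef_rot: [-3.141, -0.0, 2.55]
force: [0.0, 0.2, -0.2]
grip_width: 0.0172
```

Run:
```python
from meas2 import *
c,C=shot('l2')
s=eyes.camera('scene'); t=eyes.camera('top')
cv2.imwrite('pics/l2s.png',np.clip(1.6*s['frame'][:,:,::-1],0,255).astype(np.uint8))
a=cv2.resize(s['frame'][80:230,205:405,::-1],None,fx=4,fy=4,interpolation=cv2.INTER_CUBIC)
cv2.imwrite('pics/l2c.png',np.clip(1.8*a,0,255).astype(np.uint8))
s0=np.load('pics/scene0.npy',allow_pickle=True).item();t0=np.load('pics/top0.npy',allow_pickle=True).item()
for n,x,x0 in (('s',s,s0),('t',t,t0)):
    d=np.abs(cv2.GaussianBlur(x['frame'],(0,0),1.5).astype(int)-cv2.GaussianBlur(x0['frame'],(0,0),1.5)).max(2)
    boxes={'s':{'empty':(180,245,40,50),'carton':(383,165,55,60),'wrench':(295,270,80,80),'tinbase':(270,190,30,20)},'t':{'empty':(410,240,40,35),'carton':(235,108,55,48),'wrench':(370,108,45,80)}}[n]
    for k,(u,v,w,h) in boxes.items(): print(n,k,d[v:v+h,u:u+w].max())
```

```text
16.5833 [0.53410009 0.03916696 0.20045053] [-3.14139126e+00 -2.77112160e-04  2.54999531e+00] [ 0.0480812   0.18967836 -0.16300689] 0.01719019863511053 0.002367160862777674
s empty 12
s carton 12
s wrench 12
s tinbase 11
t empty 13
t carton 13
t wrench 13
```

View pics/l2c.png

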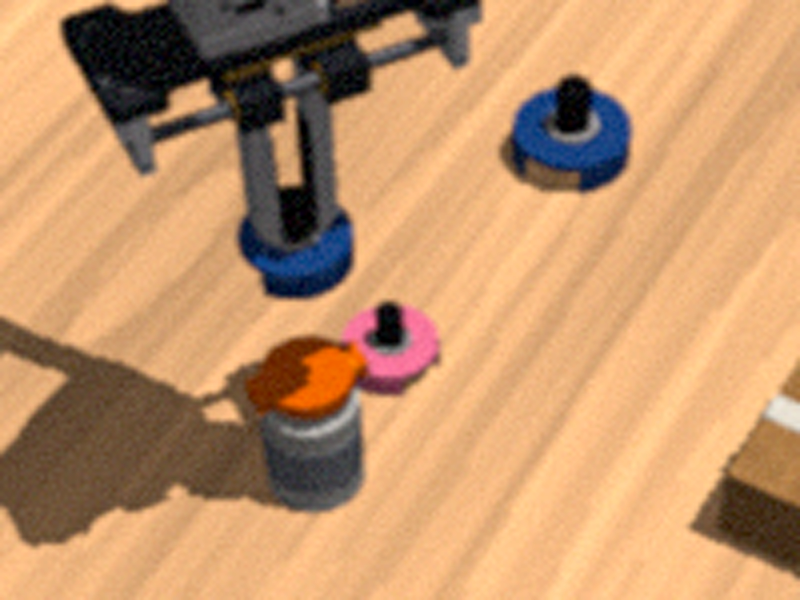

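View pics/l2.png

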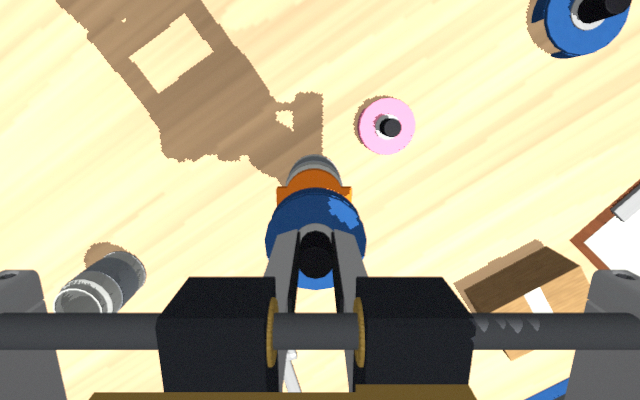

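Run:
```python
from meas2 import *
for tag,cc in (('l1',(316,238)),('l2',(316,238))):
    c,C=load(tag); f=c['frame'].astype(np.float32); bl=cv2.GaussianBlur(f[:,:,0]-f[:,:,2],(0,0),.8)
    p=edgepts(bl,cc,np.radians(list(range(0,40,4))+list(range(62,121,4))+list(range(142,181,4))),44,56)
    planefit([(p,C)],[c['obs']['ee_pos'][2]-.0027]); print(c['obs']['ee_pos'])
ctrl.hand_in(); print(ctrl.get_obs()['ee_pos'],ctrl.get_obs()['force'],ctrl.get_obs()['time_s'])
```

```text
0.13099872821235714 [0.5353 0.0396] 0.0287 25
[0.53473703 0.03918078 0.13369873]
0.19775053184128452 [0.5345 0.0396] 0.0288 26
[0.53410009 0.03916696 0.20045053]
the job is handed in; nothing more can be done
the job is handed in; nothing more can be done
```

The job is done and handed in at about 16.7 s of the 61 s. The inner lid is home and shut on the full tin, and the blue outer lid is held above it.

- **Lidding:** I picked up the small blue pair by its orange lugs, carried both lids together and lowered them onto the full tin. The hand stopped at 70.0 mm, the height for fully home, and the push rose to about 15 N. After I let go, the deck measured 96.0 mm high, which confirms the inner lid is fully home.
- **Outer lid:** I lifted it straight up by its knob, about 102 mm. Its skirt is now about 88 mm above the inner lid and centred within 1 mm of the tin's axis. The circle fitted to its deck agrees with it being level, and the arm was still at the last reading.
- **Other things:** the scene and top pictures show no change beyond noise for the empty tin, carton or wrench. The scene view shows none at the tin's base either. The pink and large blue lids were not touched.

Two small disagreements. The grip on the 18 mm knob reads 17.2 mm, and it had settled from 17.6 mm with no sign of slip. A side force of up to 6.5 N appeared while pressing, and it went away when I eased off.

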